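Find and slacken the left-hand-threaded cap on a bench fuel-gas outlet

ROBOT

A 6-joint arm with a two-finger parallel gripper is mounted at the origin on the work surface. World frame = base frame: x ahead of the robot, y to its left, z up, the work surface at z = 0. Lengths are in m, angles in rad, forces in N, time in s.
With the tool pointing down it reaches from about 0.3 to 0.775 m from the base axis. Payload 14.6 kg.
Tool frame: the origin (TCP) lies between the finger pads; the fingertips stand 11 mm ahead of it and the grasp point (between the pads) lies 8 mm behind it (r.nose_length is the distance from the TCP to the fingertips, in m); z points along the fingers, y is the line along which they close (so a half turn about z gives the same grasp; the last joint's range is limited). The gripper opens to 94 mm and grips with 3 to 60 N. Pads are 16 mm wide; open, the fingers measure 119 mm over their backs; the gripper's body (75 mm by 177 mm) begins 78 mm behind the grasp point.
Start: joints at [-1.316, 0.3, 1.521, -0, 1.321, -0.067], TCP at [0.174, -0.522, 0.216] pointing down, gripper open.
Joint ranges: [-3.03, 3.03], [-0.79, 2.21], [0.23, 2.52], [-1.04, 4.18], [0, 3.07], [-2.55, 2.55]. Speed limits (rad/s): [2.22, 2.22, 2.57, 3.14, 3.14, 3.14].

INTERFACE

Orientations are given as [roll, pitch, yaw] about the fixed x, y, z axes, in that order (R = Rz(yaw) Ry(pitch) Rx(roll)).
In Python, from plant import r gives the robot as it stands.
- The arm moves only by the tool step_arm, never from a script. Its argument "moves" is a list that holds one entry, the list of rows, each a list of 5 numbers: the opening, from 0 (shut) to 1 (fully open), then the shift along the tool's x, y, z in mm, then the turn about the tool's z in rad. A call has 1 to 12 rows; each row shifts and turns the commanded pose from where the row before left it, along the tool's axes as they then stand; what a row does not reach is not made up. A row lasts 1/8 s, in which the tool goes at most 62.5 mm and 10.7 degrees, less where a joint would pass 70% of its speed; a pose out of reach is approached as far as the arm can. A call is refused whole if a number of a shift passes 62.5 or a number of a turn 0.188, either way. A call with a gripper value outside its range is refused whole. The fingers move at their own pace and stop on an object; "force" is the grip in N (left out, the last holds). Time passes only in rows, so rows that do not move let the fingers close. It gives the time, the measured TCP pose, the force, the opening and the grip force at its end, in the units of the state.
- r.state(): the state, without advancing time (a new reading comes with each control period).
- r.camera(name): name is "side" or "top"; returns a dict with "pixels" (420x560x3 uint8, red, green, blue), "z_map" (420x560 float32, m along the optical axis (not along the pixel's ray), 0 where there is no reading), "fx", "fy", "cx", "cy" (pixels), "k1" (the pictures are not rectified: a ray, as slopes to the right and down, at radius r is drawn at 1 + k1 r^2 times it, then the intrinsics apply), "pose" (4x4, takes a point from camera to world coordinates). Camera axes: x right, y down, z forward; pixel columns grow to the right and rows downward; lengths in m; the calibration is good to about 2 mm. A picture is of the moment at which its call begins.
- r.sign_off(): hands the job in; it is judged then, once.
Trained networks look in a picture, given as the dict that the camera call returned (one of the last four; its "shot" number tells which), for a name from the list of things; names that differ only in an ending like _2 or _b are one class to them, and where a whole thing is asked for, a point or a joint stands for the part that bears it (a point fixed in the world has none). Each returns a list of dicts, best first, with "conf" (0 to 1); they miss things now and then, are a little off and sometimes report something else, mostly with a low value. They report only what shows in the picture. A call takes as long as a camera call.
- r.search_frame(picture, thing): "position" ([row, column] in pixels, amid what is visible of it).
The state is a dict: "time_s": time; "joints": joint angles; "qvel": joint speeds; "tau": joint torques, N m; "tcp_pos": TCP position; "tcp_rot": TCP orientation; "ft_force": force on the tool from outside, world axes, zero at the start; "moment": the same for the moment, N m; "width": opening from 0.0 (shut) to 1.0 (fully open); "gripper_force": force on a finger pad.
Only numpy, scipy, OpenCV 4.12 (cv2) and the standard library are available. Lean on these libraries where they do the work, as an engineer would, in place of code of your own. Each camera call takes 0.05 s, during which the arm holds its last target. There are 200 camera calls.

TASK

Two look-alike brass wing caps close the two bench outlets: one is compressed air with an ordinary thread, the other is fuel gas with a left-hand thread, and nothing shows which is which. Gently try the caps both ways to feel which one is left-handed, loosen that one by a good third of a turn (it stays on its thread), and leave the other one screwed fully home. Do not force anything: neither outlet column may be twisted by more than ten degrees, and leave the dishes, the marker pot and the tube rack where they stand.

Things in the scene. Friction and masses are not known exactly. Their poses are not given: they have to be found in the camera images.
- manifold: Fixed grey manifold block on the bench, 100 mm (its x) by 320 mm (its y), 26 mm high; origin under its centre. Two alike outlets stand on it, 100 mm either side of its centre along its y. Which one carries the left-hand thread differs from start to start. At the start both wings lie along its x axis.
- grip_left (a point): Fixed point on the turning axis of the left outlet (manifold +y side), 168 mm above the bench: where to grip its brass wing cap, 12 mm below the wing's top. The wing is an upright bar 46 mm long, 10 mm thick (fingers close across it), 36 mm tall, on a round collar 38 mm across, 18 mm high, bench +126 to +144 mm. Axes as the manifold's, z up; they do not turn with the cap.
- grip_right (a point): Fixed point on the turning axis of the right outlet (manifold -y side), 168 mm above the bench: where to grip its brass wing cap, 12 mm below the wing's top. The wing is an upright bar 46 mm long, 10 mm thick (fingers close across it), 36 mm tall, on a round collar 38 mm across, 18 mm high, bench +126 to +144 mm. Axes as the manifold's, z up; they do not turn with the cap.
- cap_a (a joint): Turn of cap A on its column, rad: 0 = fully home (the start), positive = anticlockwise from above. A and B are the two caps; which one sits on the left outlet is not known. From home the left-hand cap turns only clockwise (negative), the other only anticlockwise, to a stop 3.0 rad away, rising 0.64 mm per rad. Turning takes a steady 0.17 N m either way; pressed home it does not yield.
- column_a (a joint): Twist of the column under cap A, rad, anticlockwise positive, 0 at rest. A steel post 46 mm across at most, with a small side tap out to 42 mm at bench +100 mm, sprung at 2.0 N m per rad: the 0.17 N m that turns a cap winds it 0.085 rad and no more; a cap forced against home or its stop winds it on. It springs back when let go. Ten degrees take 0.35 N m.
- cap_b (a joint): Turn of cap B on its column, rad: 0 = fully home (the start), positive = anticlockwise from above. A and B are the two caps; which one sits on the left outlet is not known. From home the left-hand cap turns only clockwise (negative), the other only anticlockwise, to a stop 3.0 rad away, rising 0.64 mm per rad. Turning takes a steady 0.17 N m either way; pressed home it does not yield.
- column_b (a joint): Twist of the column under cap B, rad, anticlockwise positive, 0 at rest. A steel post 46 mm across at most, with a small side tap out to 42 mm at bench +100 mm, sprung at 2.0 N m per rad: the 0.17 N m that turns a cap winds it 0.085 rad and no more; a cap forced against home or its stop winds it on. It springs back when let go. Ten degrees take 0.35 N m.
- dish_stack: Bystander: stack of three culture dishes, 90 mm across, 47 mm high, loose; origin under its centre.
- marker_pot: Bystander: yellow pot of markers, 76 mm across, 125 mm high with the markers, loose; origin under its centre.
- tube_rack: Bystander: aluminium rack of capped tubes, 110 x 200 mm (its x and y), 78 mm high, loose; origin under its centre.

How it is judged:
By the outcome, as a careful person would: the job done as asked, in the order asked, and still so for the second after the job is handed in, with the robot touching nothing.
It also fails if it takes over 72 s, if anything falls off the work surface, if the arm or the gripper's body presses on something with over 40 N, if the wrist force passes 120 N, or if a joint passes its speed limit or range.

## Working session

There is one attempt and no reset: what is moved stays moved. The work goes in short steps, Python scripts to look and compute and a tool call to move; the robot and the scene stay as the last step left them, time stands still between calls to the robot, and variables do not carry over. Pictures are saved under pics/ and viewed, at most 10 in all, crops included, and the job is handed in when it is done.

Besides the shell and the picture viewer there is one more tool, called after "Emit:" by a JSON object that holds its "fn" and its "kwargs". step_arm: Moves the arm, as the interface text tells. Its arguments: {"type":"object","properties":{"moves":{"type":"array"},"force":{"type":"number"}},"required":["moves"]}

```bash
mkdir -p pics; ls
cat > h.py <<'E'
import numpy as np, cv2
from plant import r
def pts(c):
    h,w=c["z_map"].shape
    u,v=np.meshgrid(np.arange(w),np.arange(h))
    xd=(u-c["cx"])/c["fx"]; yd=(v-c["cy"])/c["fy"]
    x,y=xd.copy(),yd.copy()
    for _ in range(20):
        s=1+c["k1"]*(x*x+y*y); x=xd/s; y=yd/s
    z=c["z_map"]; P=np.stack([x*z,y*z,z],-1)
    T=np.array(c["pose"]); W=P@T[:3,:3].T+T[:3,3]
    W[z==0]=np.nan
    return W
E
python3 - <<'E'
from h import *
for n in ["top","side"]:
    c=r.camera(n); W=pts(c); np.save(n+".npy",W)
    cv2.imwrite(f"pics/{n}0.png",c["pixels"][:,:,::-1])
    print(n,np.array(c["pose"])[:3,3])
    for t in ["manifold","cap_a","column_a","dish_stack","marker_pot","tube_rack"]:
        for d in r.search_frame(c,t)[:3]:
            p=d["position"]; print(t,d["conf"],np.round(p),np.round(W[int(p[0]),int(p[1])],3))
print(r.state())
E
```

```text
pics
top [0.5750116  0.01198287 1.14998954]
manifold 0.8 [261. 300.] [ 0.519 -0.082  0.031]
cap_a 0.64 [269. 347.] [ 0.504 -0.192  0.148]
cap_a 0.51 [256. 274.] [ 0.541 -0.002  0.185]
cap_a 0.29 [258. 303.] [ 0.527 -0.091  0.029]
column_a 0.91 [269. 345.] [ 0.506 -0.19   0.147]
column_a 0.68 [254. 269.] [0.545 0.007 0.143]
marker_pot 0.94 [256. 109.] [0.531 0.478 0.007]
tube_rack 0.72 [240. 430.] [ 0.579 -0.458  0.048]
side [-0.04653123  0.75530184  1.04152045]
manifold 0.61 [268. 340.] [ 0.5   -0.052  0.023]
cap_a 0.84 [206. 377.] [ 0.495 -0.186  0.155]
cap_a 0.71 [241. 318.] [0.534 0.01  0.142]
column_a 0.78 [252. 319.] [0.527 0.013 0.111]
column_a 0.63 [221. 375.] [ 0.49  -0.175  0.112]
dish_stack 0.57 [235. 233.] [0.777 0.076 0.048]
marker_pot 0.93 [374. 179.] [0.568 0.442 0.004]
marker_pot 0.26 [241. 318.] [0.531 0.01  0.141]
tube_rack 0.6 [186. 406.] [ 0.536 -0.411  0.073]
{'time_s': 0.7, 'joints': array([-1.31559582e+00,  2.99846283e-01,  1.52100159e+00, -2.48682553e-05,
        1.32071045e+00, -6.65941151e-02]), 'qvel': array([ 7.64411611e-05,  1.98523168e-03, -7.84424731e-04,  9.51134259e-04,
        1.77905890e-03,  4.24089661e-04]), 'tau': array([ 1.22470137e-04, -5.31577384e+01, -3.52879250e+01,  7.09446101e-02,
        2.13326857e-02, -7.91397667e-06]), 'tcp_pos': array([ 0.17393926, -0.52175721,  0.21647439]), 'tcp_rot': array([3.14156000e+00, 2.63262273e-05, 3.21800778e-01]), 'ft_force': array([-0.08864275, -0.48649709,  0.26000147]), 'moment': array([-0.01037947, -0.0613467 ,  0.00599637]), 'gripper_force': 0.0, 'width': 0.9973980896194372}
```

Run:
```python
from h import *
W=np.load("top.npy"); S=np.load("side.npy")
def box(W,z0,z1,x0=.4,x1=.65,y0=-.3,y1=.12):
    m=(W[...,2]>z0)&(W[...,2]<z1)&(W[...,0]>x0)&(W[...,0]<x1)&(W[...,1]>y0)&(W[...,1]<y1)
    return W[m]
def rect(p):
    return cv2.minAreaRect(p[:,:2].astype(np.float32)*1000)
for n,A in (("top",W),("side",S)):
    print(n,"manifold",rect(box(A,.018,.034)))
    for y0,y1 in ((-.27,-.12),(-.06,.08)):
        p=box(A,.168,.20,y0=y0,y1=y1); print(" wing",len(p),rect(p),p.mean(0).round(4),p[:,2].max())
        p=box(A,.13,.20,y0=y0,y1=y1); print(" collar+wing",len(p),rect(p))
im=np.hstack([cv2.imread("pics/top0.png")[200:330,60:480]]);cv2.imwrite("pics/a.png",cv2.resize(im,None,fx=1.9,fy=1.9))
```

```text
top manifold ((518.73681640625, -96.42984008789062), (318.88958740234375, 101.01875305175781), 79.53959655761719)
 wing 79 ((500.6735534667969, -194.49749755859375), (9.947307586669922, 46.04032516479492), 75.59064483642578) [ 0.5018 -0.1942  0.1786] 0.18478872461519846
 collar+wing 197 ((501.41351318359375, -194.84368896484375), (35.521663665771484, 36.82529067993164), 33.062965393066406)
 wing 75 ((536.4918823242188, 1.4533977508544922), (9.899078369140625, 45.87006378173828), 79.7021484375) [0.5363 0.0016 0.1802] 0.18503907335700154
 collar+wing 184 ((536.7420043945312, 1.5469207763671875), (36.52996063232422, 36.87091064453125), 34.444801330566406)
side manifold ((516.0531616210938, -89.92378234863281), (321.8013916015625, 104.98805236816406), 79.99009704589844)
 wing 88 ((498.15142822265625, -190.41058349609375), (15.02607536315918, 48.903446197509766), 80.71489715576172) [ 0.4968 -0.1881  0.176 ] 0.1839830063904634
 collar+wing 284 ((499.0456848144531, -184.06787109375), (28.042348861694336, 48.81554412841797), 82.6292953491211)
 wing 93 ((533.0941162109375, 7.153650283813477), (11.794626235961914, 48.40187072753906), 80.2832260131836) [0.5322 0.0092 0.1765] 0.18500090331984143
 collar+wing 292 ((533.4103393554688, 13.301313400268555), (27.097558975219727, 47.93790817260742), 89.02788543701172)
```

View pics/top0.png

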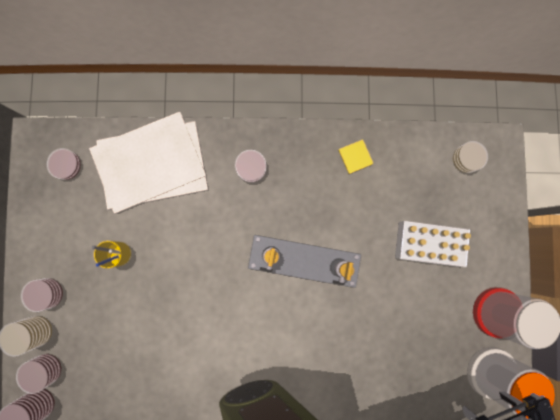

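View pics/side0.png

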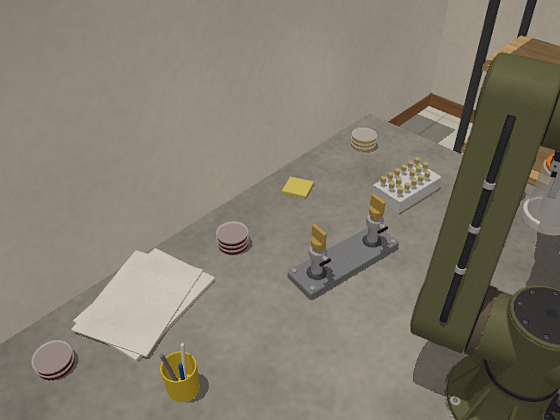

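Emit:
{"fn": "step_arm", "kwargs": {"moves": [[[1,0,0,-30,0],[1,0,0,-10,0],[1,46,-23,0,0],[1,46,-23,0,0],[1,46,-23,0,0],[1,46,-23,0,0],[1,46,-23,0,0],[1,46,-23,0,0],[1,46,-23,0,0],[1,46,-23,0,0],[1,46,-23,0,0],[1,0,0,0,-0.18]]], "force": 40}}

```text
time_s: 2.2
tcp_pos: [0.5027, -0.192, 0.2556]
tcp_rot: [-3.141, 0.0, 0.507]
ft_force: [0.1, -1.3, -1.1]
width: 0.998
gripper_force: 0.0
```

Emit:
{"fn": "step_arm", "kwargs": {"moves": [[[1,0,0,0,-0.18],[1,0,0,0,-0.18],[1,0,0,0,-0.18],[1,0,0,0,-0.18],[1,0,0,0,-0.18],[1,0,0,0,-0.18],[1,0,0,0,-0.18],[1,0,0,0,-0.18],[1,0,0,0,-0.18],[1,0,0,0,-0.18],[1,0,0,0,-0.18],[1,0,0,0,-0.18]]]}}

```text
time_s: 3.7
tcp_pos: [0.5012, -0.1944, 0.2559]
tcp_rot: [-3.142, -0.0, 2.668]
ft_force: [-0.4, -0.2, 0.5]
width: 0.996
gripper_force: 0.0
```

Emit:
{"fn": "step_arm", "kwargs": {"moves": [[[1,0,0,0,-0.18],[1,0,0,0,-0.119],[1,0,0,0,0],[1,0,0,0,0]]]}}

```text
time_s: 4.2
tcp_pos: [0.5012, -0.1944, 0.2562]
tcp_rot: [3.141, -0.0, 2.958]
ft_force: [-0.1, 0.3, 0.6]
width: 1.001
gripper_force: 0.0
```

Emit:
{"fn": "step_arm", "kwargs": {"moves": [[[1,0,0,30,0],[1,0,0,30,0],[0.6,0,0,20,0],[0.4,0,0,10,0],[0.3,0,0,5,0],[0.3,0,0,0,0],[0.3,0,0,0,0]]], "force": 5}}

```text
time_s: 5.08
tcp_pos: [0.5015, -0.1946, 0.1621]
tcp_rot: [-3.141, 0.001, 2.961]
ft_force: [0.3, -0.2, -0.7]
width: 0.505
gripper_force: 0.0
```

Emit:
{"fn": "step_arm", "kwargs": {"moves": [[[0.2,0,0,0,0],[0.0,0,0,0,0],[0,0,0,0,0],[0,0,0,0,0]]]}}

```text
time_s: 5.58
tcp_pos: [0.5014, -0.1937, 0.1615]
tcp_rot: [3.14, 0.0, 2.961]
ft_force: [2.8, 10.2, 2.5]
width: 0.124
gripper_force: 5.0
```

Run:
```python
from h import *
c=r.camera("side"); s=r.state(); print(s["tcp_pos"],s["tcp_rot"],s["ft_force"],s["moment"],s["width"],s["gripper_force"])
cv2.imwrite("pics/b.png",cv2.resize(c["pixels"][140:290,270:450,::-1],None,fx=4,fy=4))
```

```text
[ 0.50144044 -0.19337234  0.16147644] [ 3.13933107e+00 -7.77331846e-05  2.96087421e+00] [ 0.58049172 10.13684319  1.68590687] [ 1.99496427 -0.53498529 -0.0054897 ] 0.11213513610990697 5.016887784004211
```

View pics/b.png

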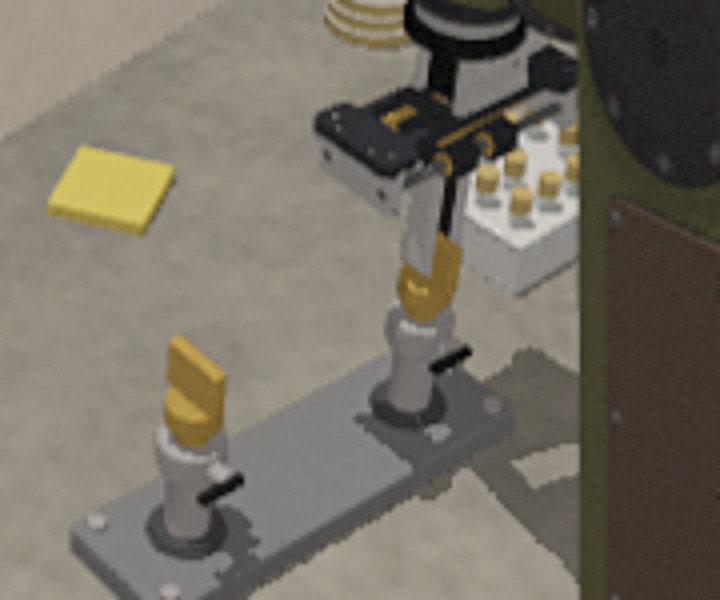

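Emit:
{"fn": "step_arm", "kwargs": {"moves": [[[0,0,1.3,0,0],[0,0,0,0,0],[0,0,0,0,0],[0,0,0,0,0]]], "force": 20}}

```text
time_s: 6.12
tcp_pos: [0.5016, -0.1928, 0.1615]
tcp_rot: [3.141, 0.0, 2.961]
ft_force: [1.9, 5.9, 2.0]
width: 0.107
gripper_force: 20.0
```

```bash
cat > s.py <<'E'
from h import *
s=r.state(); 
for k in ["time_s","tcp_pos","tcp_rot","ft_force","moment","width","gripper_force"]: print(k,np.round(s[k],4))
E
python3 s.py
```

```text
time_s 6.125
tcp_pos [ 0.5016 -0.1928  0.1615]
tcp_rot [3.1408 0.     2.9609]
ft_force [1.9212 5.8943 2.0291]
moment [ 1.1974 -0.3253 -0.0068]
width 0.1069
gripper_force 19.9901
```

Emit:
{"fn": "step_arm", "kwargs": {"moves": [[[0,0,0.7,0,0],[0,0,0,0,0.03],[0,0,0,0,0.03],[0,0,0,0,0],[0,0,0,0,0]]]}}

```text
time_s: 6.75
tcp_pos: [0.5016, -0.1927, 0.1615]
tcp_rot: [-3.141, 0.0, 2.901]
ft_force: [0.2, -1.3, 1.5]
width: 0.107
gripper_force: 20.0
```

```bash
python3 s.py
```

```text
time_s 6.75
tcp_pos [ 0.5016 -0.1927  0.1615]
tcp_rot [-3.1412e+00  2.0000e-04  2.9009e+00]
ft_force [ 0.1626 -1.2745  1.5353]
moment [-0.2717 -0.1077  0.1102]
width 0.1073
gripper_force 20.004
```

Emit:
{"fn": "step_arm", "kwargs": {"moves": [[[0,0,0,0,0.03],[0,0,0,0,0.03],[0,0,0,0,0],[0,0,0,0,0]]]}}

```text
time_s: 7.25
tcp_pos: [0.5016, -0.1927, 0.1615]
tcp_rot: [-3.141, 0.0, 2.841]
ft_force: [-1.2, -4.8, 1.4]
width: 0.105
gripper_force: 20.0
```

```bash
python3 s.py
```

```text
time_s 7.25
tcp_pos [ 0.5016 -0.1927  0.1615]
tcp_rot [-3.1412e+00  1.0000e-04  2.8409e+00]
ft_force [-1.2492 -4.8236  1.3948]
moment [-1.0029  0.1358  0.2037]
width 0.1051
gripper_force 20.0172
```

Emit:
{"fn": "step_arm", "kwargs": {"moves": [[[0,0,0,0,0.02],[0,0,0,0,0],[0,0,0,0,0]]]}}

```text
time_s: 7.62
tcp_pos: [0.5016, -0.1927, 0.1615]
tcp_rot: [-3.141, 0.0, 2.82]
ft_force: [-1.3, -4.9, 2.2]
width: 0.104
gripper_force: 20.0
```

```bash
python3 s.py
```

```text
time_s 7.625
tcp_pos [ 0.5016 -0.1927  0.1615]
tcp_rot [-3.1411e+00  2.0000e-04  2.8204e+00]
ft_force [-1.2541 -4.9418  2.2079]
moment [-1.0986  0.1495  0.2332]
width 0.1042
gripper_force 20.0202
```

Emit:
{"fn": "step_arm", "kwargs": {"moves": [[[0,0,0,0,-0.07],[0,0,0,0,-0.07],[0,0,0,0,0],[0,0,0,0,0]]]}}

```text
time_s: 8.12
tcp_pos: [0.5016, -0.1925, 0.1615]
tcp_rot: [-3.142, 0.0, 2.959]
ft_force: [-2.0, -4.9, 2.0]
width: 0.103
gripper_force: 20.0
```

```bash
python3 s.py
```

```text
time_s 8.125
tcp_pos [ 0.5016 -0.1925  0.1615]
tcp_rot [-3.1416e+00  1.0000e-04  2.9590e+00]
ft_force [-1.9642 -4.9101  2.0212]
moment [-0.8413  0.0757 -0.1218]
width 0.1029
gripper_force 20.0028
```

Emit:
{"fn": "step_arm", "kwargs": {"moves": [[[0,0,0,0,-0.04],[0,0,0,0,-0.04],[0,0,0,0,0],[0,0,0,0,0]]]}}

```text
time_s: 8.62
tcp_pos: [0.5016, -0.1924, 0.1615]
tcp_rot: [3.141, 0.0, 3.039]
ft_force: [-0.6, -4.1, 2.7]
width: 0.103
gripper_force: 20.0
```

```bash
python3 s.py
```

```text
time_s 8.625
tcp_pos [ 0.5016 -0.1924  0.1615]
tcp_rot [3.1415e+00 2.0000e-04 3.0393e+00]
ft_force [-0.5948 -4.1463  2.7321]
moment [-0.5581 -0.0406 -0.1735]
width 0.1034
gripper_force 20.0102
```

Emit:
{"fn": "step_arm", "kwargs": {"moves": [[[0,0,0,0,-0.04],[0,0,0,0,-0.02],[0,0,0,0,0],[0,0,0,0,0]]]}}

```text
time_s: 9.12
tcp_pos: [0.5016, -0.1924, 0.1615]
tcp_rot: [3.141, 0.0, 3.1]
ft_force: [0.5, -1.6, 2.6]
width: 0.105
gripper_force: 20.0
```

```bash
python3 s.py
```

```text
time_s 9.125
tcp_pos [ 0.5016 -0.1924  0.1615]
tcp_rot [3.1414e+00 1.0000e-04 3.1000e+00]
ft_force [ 0.5345 -1.5839  2.6449]
moment [-0.1885 -0.2524 -0.2809]
width 0.105
gripper_force 20.0424
```

Emit:
{"fn": "step_arm", "kwargs": {"moves": [[[0,0,0,0,0],[0,0,0,0,0.07],[0,0,0,0,0.07],[0,0,0,0,0],[0,0,0,0,0]]], "force": 35}}

```text
time_s: 9.75
tcp_pos: [0.5016, -0.1925, 0.1615]
tcp_rot: [-3.141, 0.0, 2.962]
ft_force: [0.2, -2.7, 3.0]
width: 0.106
gripper_force: 35.0
```

```bash
python3 s.py
```

```text
time_s 9.75
tcp_pos [ 0.5016 -0.1925  0.1615]
tcp_rot [-3.1415e+00  1.0000e-04  2.9623e+00]
ft_force [ 0.1637 -2.7011  2.952 ]
moment [-0.4966 -0.203   0.0287]
width 0.1061
gripper_force 35.001
```

Emit:
{"fn": "step_arm", "kwargs": {"moves": [[[0,0,0,0,0.04],[0,0,0,0,0.04],[0,0,0,0,0],[0,0,0,0,0]]]}}

```text
time_s: 10.25
tcp_pos: [0.5016, -0.1927, 0.1615]
tcp_rot: [-3.141, 0.0, 2.882]
ft_force: [-0.1, -4.6, 2.7]
width: 0.105
gripper_force: 35.0
```

```bash
python3 s.py
```

```text
time_s 10.25
tcp_pos [ 0.5016 -0.1927  0.1615]
tcp_rot [-3.1412e+00  1.0000e-04  2.8822e+00]
ft_force [-0.1091 -4.6303  2.6635]
moment [-0.9324 -0.0773  0.1308]
width 0.1048
gripper_force 35.0102
```

Emit:
{"fn": "step_arm", "kwargs": {"moves": [[[0,0,0,0,0.02],[0,0,0,0,0.02],[0,0,0,0,0],[0,0,0,0,0]]]}}

```text
time_s: 10.75
tcp_pos: [0.5016, -0.1927, 0.1615]
tcp_rot: [-3.141, 0.0, 2.84]
ft_force: [-0.8, -5.2, 1.8]
width: 0.104
gripper_force: 35.0
```

```bash
python3 s.py
```

```text
time_s 10.75
tcp_pos [ 0.5016 -0.1927  0.1615]
tcp_rot [-3.1412e+00  1.0000e-04  2.8405e+00]
ft_force [-0.8311 -5.1665  1.7563]
moment [-1.133  -0.0297  0.1678]
width 0.1038
gripper_force 35.0131
```

Emit:
{"fn": "step_arm", "kwargs": {"moves": [[[0,0,-0.7,0,0.02],[0,0,0,0,0],[0,0,0,0,0]]]}}

```text
time_s: 11.12
tcp_pos: [0.5015, -0.1929, 0.1615]
tcp_rot: [3.141, -0.0, 2.821]
ft_force: [1.9, -1.0, 4.0]
width: 0.105
gripper_force: 35.0
```

```bash
python3 s.py
```

```text
time_s 11.125
tcp_pos [ 0.5015 -0.1929  0.1615]
tcp_rot [ 3.1412 -0.      2.8209]
ft_force [ 1.8757 -0.9612  3.9874]
moment [-0.0478 -0.371   0.1223]
width 0.1048
gripper_force 35.0095
```

Emit:
{"fn": "step_arm", "kwargs": {"moves": [[[0,0,0,0,0.015],[0,0,0,0,0],[0,0,0,0,0]]]}}

```text
time_s: 11.5
tcp_pos: [0.5015, -0.193, 0.1615]
tcp_rot: [3.141, 0.0, 2.806]
ft_force: [0.6, 1.7, 3.8]
width: 0.103
gripper_force: 35.0
```

```bash
python3 s.py
```

```text
time_s 11.5
tcp_pos [ 0.5015 -0.193   0.1615]
tcp_rot [3.1413e+00 1.0000e-04 2.8059e+00]
ft_force [0.5617 1.7214 3.8384]
moment [ 0.3394 -0.4966  0.2264]
width 0.1029
gripper_force 35.0077
```

Emit:
{"fn": "step_arm", "kwargs": {"moves": [[[0,0,0,0,-0.08],[0,0,0,0,-0.075],[0,0,0,0,0],[0,0,0,0,0]]]}}

```text
time_s: 12.0
tcp_pos: [0.5015, -0.1928, 0.1615]
tcp_rot: [3.141, 0.0, 2.959]
ft_force: [2.7, 5.1, 5.0]
width: 0.102
gripper_force: 35.0
```

```bash
cat > m.py <<'E'
from h import *
a=[]
for i in range(4):
    s=r.state(); a.append(np.r_[s["moment"],s["ft_force"]]); r.camera("side")
print(np.round(a,3)); print(s["tcp_rot"][2],s["time_s"])
E
python3 m.py
```

```text
[[ 0.976 -0.675 -0.117  2.701  5.075  5.048]
 [ 1.049 -0.681 -0.148  1.708  4.648  3.874]
 [ 1.044 -0.72  -0.095  2.525  4.295  5.098]
 [ 1.022 -0.734 -0.123  3.091  5.009  4.523]]
2.9587607097449173 12.15
```

Emit:
{"fn": "step_arm", "kwargs": {"moves": [[[0.5,0,0,0,0],[0.5,0,0,0,0],[0.5,0,0,-40,0],[0.5,0,0,-20,0],[0.5,0,50,0,0],[0.5,0,50,0,0],[0.5,0,50,0,0],[0.5,0,51,0,0],[0.5,0,0,20,0],[0.5,0,0,40,0],[0.3,0,0,0,0],[0.2,0,0,0,0]]], "force": 5}}

```text
time_s: 13.7
tcp_pos: [0.538, 0.0043, 0.1628]
tcp_rot: [3.142, 0.001, 2.96]
ft_force: [0.4, -0.3, -0.2]
width: 0.324
gripper_force: 0.0
```

Emit:
{"fn": "step_arm", "kwargs": {"moves": [[[0,0,0,0,0],[0,0,0,0,0],[0,0,0,0,0],[0,0,0,0,0],[0,0,0,0,0]]]}}

```text
time_s: 14.32
tcp_pos: [0.5378, 0.0042, 0.1622]
tcp_rot: [-3.141, 0.001, 2.961]
ft_force: [-0.8, -3.6, 6.0]
width: 0.102
gripper_force: 5.0
```

```bash
python3 s.py; python3 m.py
```

```text
time_s 14.325
tcp_pos [0.5378 0.0042 0.1622]
tcp_rot [-3.1412e+00  1.3000e-03  2.9606e+00]
ft_force [-0.7504 -3.5965  5.9743]
moment [-0.7036  0.1017 -0.0422]
width 0.1021
gripper_force 5.0029
[[-7.040e-01  1.020e-01 -4.200e-02 -7.500e-01 -3.596e+00  5.974e+00]
 [-6.350e-01  3.500e-02  6.000e-03 -7.400e-01 -3.358e+00  5.793e+00]
 [-6.380e-01  1.060e-01  4.800e-02 -8.590e-01 -2.139e+00  6.234e+00]
 [-6.640e-01  8.000e-02  1.600e-02 -1.260e+00 -2.945e+00  7.014e+00]]
2.960674911254072 14.475
```

Emit:
{"fn": "step_arm", "kwargs": {"moves": [[[0,0,-0.4,-0.5,0],[0,0,0,0,0],[0,0,0,0,0.04],[0,0,0,0,0.04],[0,0,0,0,0],[0,0,0,0,0]]], "force": 35}}

```text
time_s: 15.28
tcp_pos: [0.5377, 0.004, 0.1623]
tcp_rot: [-3.141, 0.001, 2.882]
ft_force: [1.4, -3.3, 5.1]
width: 0.104
gripper_force: 35.0
```

```bash
python3 m.py
```

```text
[[-0.651 -0.439  0.157  1.416 -3.279  5.056]
 [-0.675 -0.388  0.161  1.44  -3.946  5.138]
 [-0.663 -0.395  0.163  1.53  -2.682  5.233]
 [-0.671 -0.42   0.129  1.606 -3.215  5.382]]
2.8819633931881157 15.425
```

Emit:
{"fn": "step_arm", "kwargs": {"moves": [[[0,0,0,0,0.03],[0,0,0,0,0.03],[0,0,0,0,0],[0,0,0,0,0]]]}}

```text
time_s: 15.98
tcp_pos: [0.5376, 0.0039, 0.1622]
tcp_rot: [-3.141, 0.001, 2.822]
ft_force: [2.4, -5.2, 5.0]
width: 0.106
gripper_force: 35.0
```

```bash
python3 m.py
```

```text
[[-0.875 -0.351  0.205  2.38  -5.235  4.976]
 [-0.867 -0.367  0.263  0.971 -4.357  4.779]
 [-0.892 -0.365  0.253  0.723 -3.681  5.595]
 [-0.828 -0.371  0.205  0.812 -4.64   4.248]]
2.822102296373093 16.125
```

Emit:
{"fn": "step_arm", "kwargs": {"moves": [[[0,0,0,0,-0.07],[0,0,0,0,-0.07],[0,0,0,0,0],[0,0,0,0,0]]]}}

```text
time_s: 16.68
tcp_pos: [0.5377, 0.0042, 0.1623]
tcp_rot: [3.141, 0.001, 2.962]
ft_force: [1.7, -1.7, 5.5]
width: 0.106
gripper_force: 35.0
```

```bash
python3 m.py
```

```text
[[-0.421 -0.487  0.012  1.713 -1.713  5.463]
 [-0.466 -0.444 -0.028  0.634 -1.453  5.43 ]
 [-0.39  -0.462 -0.03   0.984 -1.522  5.033]
 [-0.405 -0.487 -0.035  1.899 -2.613  4.667]]
2.961752226640578 16.825
```

Emit:
{"fn": "step_arm", "kwargs": {"moves": [[[0,0,0,0,-0.04],[0,0,0,0,-0.04],[0,0,0,0,0],[0,0,0,0,0]]]}}

```text
time_s: 17.38
tcp_pos: [0.5378, 0.0043, 0.1623]
tcp_rot: [3.141, 0.001, 3.042]
ft_force: [1.2, -0.7, 4.3]
width: 0.101
gripper_force: 35.0
```

```bash
python3 m.py
```

```text
[[-0.145 -0.506 -0.133  1.231 -0.712  4.34 ]
 [-0.15  -0.544 -0.149  1.927 -0.809  4.952]
 [-0.105 -0.587 -0.12   1.468 -1.225  4.844]
 [-0.183 -0.538 -0.158  2.23  -0.451  5.794]]
3.041643230891527 17.525
```

Emit:
{"fn": "step_arm", "kwargs": {"moves": [[[0,0,0,0,-0.03],[0,0,0,0,-0.03],[0,0,0,0,0],[0,0,0,0,0]]]}}

```text
time_s: 18.08
tcp_pos: [0.5378, 0.0045, 0.1623]
tcp_rot: [3.141, 0.001, 3.102]
ft_force: [2.0, 0.5, 5.6]
width: 0.103
gripper_force: 35.0
```

```bash
python3 m.py
```

```text
[[ 0.065 -0.562 -0.206  2.038  0.493  5.571]
 [ 0.03  -0.533 -0.197  2.409 -1.17   5.589]
 [ 0.108 -0.513 -0.195  1.692 -0.633  5.796]
 [ 0.029 -0.553 -0.164  1.704  0.166  5.956]]
3.1016031849883285 18.225
```

Emit:
{"fn": "step_arm", "kwargs": {"moves": [[[0,0,0,0,0.07],[0,0,0,0,0.07],[0,0,0,0,0],[0,0,0,0,0]]]}}

```text
time_s: 18.77
tcp_pos: [0.5377, 0.0042, 0.1623]
tcp_rot: [3.141, 0.001, 2.962]
ft_force: [1.5, -2.8, 5.5]
width: 0.107
gripper_force: 35.0
```

```bash
python3 m.py
```

```text
[[-0.421 -0.468  0.053  1.534 -2.807  5.514]
 [-0.386 -0.456  0.117  1.634 -2.141  5.82 ]
 [-0.411 -0.521  0.024  0.638 -1.918  5.017]
 [-0.404 -0.507  0.087  1.973 -2.443  4.152]]
2.9619016102419686 18.925
```

Emit:
{"fn": "step_arm", "kwargs": {"moves": [[[0,0,0,0,0.07],[0,0,0,0,0.05],[0,0,0,0,0.025],[0,0,0,0,0],[0,0,0,0,0]]]}}

```text
time_s: 19.6
tcp_pos: [0.5377, 0.0039, 0.1623]
tcp_rot: [-3.141, 0.001, 2.817]
ft_force: [1.2, -3.9, 5.6]
width: 0.105
gripper_force: 35.0
```

```bash
python3 m.py
```

```text
[[-0.888 -0.384  0.298  1.171 -3.923  5.574]
 [-0.858 -0.344  0.288  1.382 -4.258  5.803]
 [-0.843 -0.342  0.251  0.368 -4.513  5.597]
 [-0.882 -0.342  0.24   0.804 -3.727  4.896]]
2.817053009598247 19.75
```

Emit:
{"fn": "step_arm", "kwargs": {"moves": [[[0,0,0,0,-0.07],[0,0,0,0,-0.075],[0,0,0,0,0],[0,0,0,0,0]]]}}

```text
time_s: 20.3
tcp_pos: [0.5377, 0.0042, 0.1623]
tcp_rot: [3.141, 0.001, 2.962]
ft_force: [1.3, -2.2, 4.2]
width: 0.104
gripper_force: 35.0
```

```bash
python3 m.py
```

```text
[[-0.371 -0.477 -0.     1.312 -2.233  4.195]
 [-0.462 -0.488 -0.038  1.987 -1.044  4.998]
 [-0.445 -0.495  0.022  1.141 -2.64   5.095]
 [-0.434 -0.469 -0.015  1.054 -1.949  5.501]]
2.961811303226105 20.45
```

Emit:
{"fn": "step_arm", "kwargs": {"moves": [[[0.5,0,0,0,0],[0.5,0,0,0,0],[0.5,0,0,-40,0],[0.5,0,0,-20,0],[0.5,0,-50,0,0],[0.5,0,-50,0,0],[0.5,0,-50,0,0],[0.5,0,-50,0,0],[0.5,0,0,20,0.06],[0.5,0,0,39,0],[0.3,0,0,0,0],[0.2,0,0,0,0]]], "force": 5}}

```text
time_s: 22.0
tcp_pos: [0.502, -0.1926, 0.1642]
tcp_rot: [-3.141, 0.001, 2.901]
ft_force: [-0.2, -0.8, 0.9]
width: 0.324
gripper_force: 0.0
```

Emit:
{"fn": "step_arm", "kwargs": {"moves": [[[0,0,0,0,0],[0,0,0,0,0],[0,0,0,0,0],[0,0,0,0,0],[0,0,0,0,0]]]}}

```text
time_s: 22.62
tcp_pos: [0.5018, -0.1927, 0.1637]
tcp_rot: [-3.141, 0.001, 2.901]
ft_force: [-1.2, -0.4, 5.4]
width: 0.105
gripper_force: 5.0
```

Emit:
{"fn": "step_arm", "kwargs": {"moves": [[[0,0,0,0,0],[0,0,0,0,0],[0,0,0,0,0.06],[0,0,0,0,0.06],[0,0,0,0,0.04],[0,0,0,0,0],[0,0,0,0,0]]], "force": 40}}

```text
time_s: 23.5
tcp_pos: [0.5017, -0.193, 0.1637]
tcp_rot: [-3.141, 0.001, 2.741]
ft_force: [-1.3, -2.2, 6.4]
width: 0.101
gripper_force: 40.0
```

```bash
python3 m.py
```

```text
[[-0.457  0.167  0.108 -1.336 -2.163  6.383]
 [-0.507  0.111  0.201 -1.277 -3.173  5.625]
 [-0.461  0.141  0.148 -1.509 -1.514  6.49 ]
 [-0.452  0.206  0.149 -0.822 -2.917  5.846]]
2.740917722469003 23.65
```

Emit:
{"fn": "step_arm", "kwargs": {"moves": [[[0,0,0,-0.1,0.12],[0,0,0,-0.1,0.12],[0,0,0,-0.1,0.12],[0,0,0,-0.1,0.12],[0,0,0,-0.1,0.12],[0,0,0,-0.1,0.12],[0,0,0,0,0]]]}}

```text
time_s: 24.58
tcp_pos: [0.5009, -0.1939, 0.1642]
tcp_rot: [-3.14, 0.002, 2.019]
ft_force: [-7.8, -8.8, 7.0]
width: 0.102
gripper_force: 40.0
```

```bash
python3 m.py
```

```text
[[-1.908  1.493  0.202 -7.828 -8.831  7.047]
 [-1.845  1.528  0.177 -7.76  -7.987  7.567]
 [-1.853  1.476  0.233 -7.452 -8.597  8.459]
 [-1.892  1.525  0.227 -8.262 -7.146  7.318]]
2.0206012082606217 24.725
```

Emit:
{"fn": "step_arm", "kwargs": {"moves": [[[0,-0.5,-1.3,-0.2,0],[0,0,0,-0.1,0.12],[0,0,0,-0.1,0.12],[0,0,0,-0.1,0.12],[0,0,0,-0.1,0.12],[0,0,0,-0.1,0.12],[0,0,0,-0.1,0.12],[0,0,0,0,0]]]}}

```text
time_s: 25.78
tcp_pos: [0.4994, -0.1942, 0.1646]
tcp_rot: [-3.139, 0.002, 1.299]
ft_force: [-10.7, -4.3, 7.4]
width: 0.105
gripper_force: 40.0
```

```bash
python3 m.py
```

```text
[[ -1.011   2.202   0.251 -10.691  -4.295   7.353]
 [ -1.068   2.206   0.214 -10.286  -4.303   8.643]
 [ -1.016   2.202   0.19  -10.289  -4.774   8.19 ]
 [ -1.077   2.098   0.171 -10.1    -4.213   8.214]]
1.300835468890131 25.925
```

Emit:
{"fn": "step_arm", "kwargs": {"moves": [[[0,-0.8,-1.1,-0.3,0],[0,0,0,-0.1,0.12],[0,0,0,-0.1,0.12],[0,0,0,-0.1,0.12],[0,0,0,-0.1,0.12],[0,0,0,-0.1,0.12],[0,0,0,-0.1,0.12],[0,0,0,0,0.12],[0,0,0,0,0.05],[0,0,0,0,0]]]}}

```text
time_s: 27.22
tcp_pos: [0.498, -0.1933, 0.1652]
tcp_rot: [-3.139, 0.003, 0.41]
ft_force: [-10.9, 4.3, 8.6]
width: 0.101
gripper_force: 40.0
```

```bash
python3 m.py
```

```text
[[  0.815   2.431   0.151 -10.864   4.298   8.58 ]
 [  0.822   2.423   0.189 -12.757   3.681   7.61 ]
 [  0.805   2.285   0.183 -10.953   4.877   7.478]
 [  0.776   2.349   0.231 -11.321   4.551   8.763]]
0.4112350799373088 27.375
```

Emit:
{"fn": "step_arm", "kwargs": {"moves": [[[0.5,0,0,0,0],[0.6,0,0,0,0],[0.6,0,0,-30,0],[0.6,0,0,-50,0],[0.6,-50,20,0,0],[0.6,-50,20,0,0],[0.6,-40,30,0,0],[0.6,0,40,0,0],[0.6,0,40,0,0],[0.6,0,0,0,0],[0.6,0,0,0,0]]]}}

```text
time_s: 28.8
tcp_pos: [0.4307, -0.387, 0.245]
tcp_rot: [-3.141, 0.0, 0.411]
ft_force: [0.8, -0.6, 0.3]
width: 0.6
gripper_force: 0.0
```

Run:
```python
from h import *
c=r.camera("top"); W=pts(c)
for y0,y1 in ((-.27,-.12),(-.06,.08)):
    m=(W[...,2]>.165)&(W[...,2]<.195)&(W[...,0]>.42)&(W[...,0]<.62)&(W[...,1]>y0)&(W[...,1]<y1)
    p=W[m]; print(len(p),cv2.minAreaRect(p[:,:2].astype(np.float32)*1000))
    d=p[:,:2]-p[:,:2].mean(0); v=np.linalg.svd(d)[2][0]; print(np.degrees(np.arctan(v[1]/v[0])))
cv2.imwrite("pics/c.png",cv2.resize(c["pixels"][200:340,200:400,::-1],None,fx=4,fy=4))
print(r.state()["tcp_pos"],r.state()["time_s"])
```

```text
84 ((500.4931335449219, -194.46112060546875), (45.292381286621094, 10.553939819335938), 24.837032318115234)
25.45030328314592
75 ((536.644287109375, 1.4938879013061523), (9.782880783081055, 45.647491455078125), 79.09052276611328)
-10.241980054024154
[ 0.43073777 -0.38679454  0.24529479] 28.85
```

View pics/c.png

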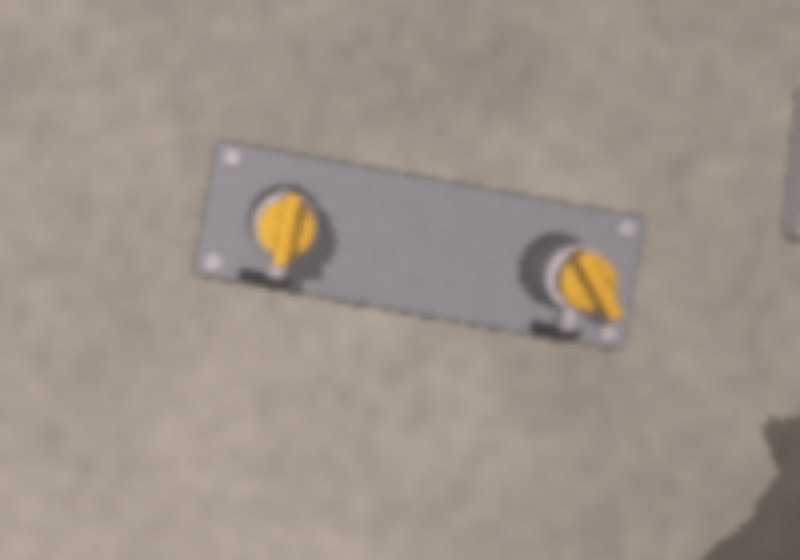

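The picture shows the right wing (around pixel 595,285 in the crop) turned about 145° clockwise. The left wing (around 285,230) lies along its home direction, and the arm is clear of both.

```bash
python3 -c "
from plant import r
print(r.sign_off())"
```

```text
the job is handed in; nothing more can be done
None
```

The right outlet has the left-hand thread: I loosened its cap clockwise by about 2.5 rad (0.4 turn), screwed the left cap back home, kept each column's twist under ten degrees by torque and turn angle, and handed the job in after about 29 s of robot time.

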